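Load the roller feed lane

ROBOT

A 6-joint arm with a two-finger parallel gripper is mounted at the origin on the work surface. World frame = base frame: x ahead of the robot, y to its left, z up, the work surface at z = 0. Lengths are in m, angles in degrees, forces in N, time in s.
With the tool pointing down it reaches from about 0.325 to 0.85 m from the base axis. Payload 4.4 kg.
Tool frame: the origin (TCP) lies at the very end of the fingers, on their centre line; the grasp point (between the pads) lies 19 mm behind it; z points along the fingers, x is the direction in which the jaws open and shut, and the axes are right-handed (so a half turn about z gives the same grasp; the last joint's range is limited). The gripper opens to 94 mm and grips with 3 to 60 N. Pads are 16 mm wide; open, the fingers measure 119 mm over their backs; the gripper's body (75 mm by 177 mm) begins 78 mm behind the grasp point.
Start: joints at [56.465, 11.837, 88.321, -0, 79.842, -8.623], TCP at [0.242, 0.521, 0.205] pointing down, gripper open.
Joint ranges: [-156.59, 156.59], [-49.26, 127.26], [12.9, 141.05], [-63.56, 243.56], [4.71, 150.69], [-161.64, 161.64]. Speed limits (degrees/s): [159.86, 159.86, 180, 180, 180, 180].

INTERFACE

Orientations are given as [roll, pitch, yaw] about the fixed x, y, z axes, in that order (R = Rz(yaw) Ry(pitch) Rx(roll)).
In Python, from cell import * gives the robot as it stands.
- The arm moves only by the shell command python3 -m crank 'ROWS' [FORCE]. ROWS is JSON, a list of rows, each an object with "grip": the opening in per cent of the stroke, from 0 (shut) to 100 (fully open); "dp": the shift along the tool's x, y, z in mm, a list of three; "delta_rot": the turn, a rotation vector about the tool's x, y, z in degrees, a list of three. In form: [{"grip": grip, "dp": [x, y, z], "delta_rot": [wx, wy, wz]}, ...]. A call has 1 to 5 rows; each row is the pose to reach, as a shift and turn from the pose commanded when the call began, along the tool's axes at that moment; what a row does not reach only later rows make up. A row lasts 1/10 s, in which the tool goes at most 50 mm and 8.59 degrees, less where a joint would pass 70% of its speed; a pose out of reach is approached as far as the arm can. A call with a gripper value outside its range is refused whole. The fingers move at their own pace and stop on an object; FORCE is the grip in N (left out, the last holds). Time passes only in rows, so rows that repeat a pose let the fingers close. It gives the time, the measured TCP pose, the force and the opening at its end, in the units of the state.
- sense(): the state, without advancing time (a new reading comes with each control period).
- get_image(name): name is "scene" or "top" or "wrist"; returns (picture, depth): 384x512x3 uint8, blue, green, red; 384x512 float32, m along the optical axis (not along the pixel's ray), 0 where there is no reading.
- camera_params(name): a dict with "fx", "fy", "cx", "cy" (pixels), "world_from_camera" (4x4, takes a point from camera to world coordinates). Camera axes: x right, y up, looking along -z (the intrinsics and any distortion apply to the point x, -y, -z); pixel columns grow to the right and rows downward; lengths in m; the calibration is good to about 2 mm. A picture is of the moment at which its call begins: read the wrist's pose just before it. camera_params takes no time and is no camera call; for the wrist camera it gives the pose at the moment of the call.
- hand_in(): hands the job in, once; it reports no verdict.
The state is a dict: "time": time; "q": joint angles; "joint_velocities": joint speeds; "joint_efforts": joint torques, N m; "tcp_pos": TCP position; "ee_rot": TCP orientation; "ft_force": force on the tool from outside, world axes, zero at the start; "moment": the same for the moment, N m; "finger_gap": finger opening in m.
Only numpy, scipy, OpenCV 4.12 (cv2) and the standard library are available. Lean on these libraries where they do the work, as an engineer would, in place of code of your own. Each camera call takes 0.05 s, during which the arm holds its last target.

TASK

Turn the blue roller lane on its clicking base to the click where it stands exactly in line with the plywood ledge, then push the yellow carton, without lifting it, off the ledge onto the rollers, so that it rolls down the lower half by itself, flat, and comes to rest against the stop. Leave the lane clicked in line with the ledge, and do not disturb the two glass valves and the small blue box standing nearby.

Things in the scene. Friction and masses are not known exactly. Their poses are not given: they have to be found in the camera images.
- feeder: Fixed grey base plate (420 x 150 mm) carrying the swivel base and the plywood loading ledge. Origin on the bench surface, on the swivel's vertical axis. x points horizontally from the ledge over the swivel, the way the carton must travel; z up. Roller tops are 95 mm above the bench over this origin
- ledge_edge (a point): middle of the level ledge's front edge, on its top, 118.4 mm above the bench, 166 mm before the swivel axis; axes as feeder. The ledge runs 144 mm back from here (open at the back) and is 160 mm wide. Guides 22 mm high along both sides stand 140 mm apart inside, closing as a funnel over the last 35 mm to 121 mm at this edge
- lane (a joint): swivel angle of the roller lane in rad, positive anticlockwise from above, from -0.45 to 0.95. It clicks every 6 degrees (0.105 rad) and settles at the nearest click; 0 is a click, in line with the ledge, where the orange pointer under the lane meets the red mark on the disc (black marks: other clicks; the lane partly hides them). It starts 2 to 7 clicks on the positive side. Turning it takes about 3 N sideways at the handle
- lane_stop (a point): middle of the stop's inner face at the lane's low end, at roller-top height (76 mm), 141 mm from the swivel axis; turns with the lane but stays level: x along the lane downhill, z up. Lane: 300 mm long, sloping down 7.5 degrees to the stop, blue rails 126 mm apart inside, 28 mm above the rollers
- lane_first (a point): top of the first of 13 free steel rollers (16 mm diameter, 22.5 mm apart) at the lane's high end, 144 mm from the swivel axis, 114 mm above the bench; axes as lane_stop. The carton rolls freely once its centre is past this roller and nothing holds it
- lane_handle (a point): point 125 mm above the bench on the axis of the upright black knob for turning the lane: 22 mm diameter, bottom 85 and top 150 mm above the bench, outside the stop at the lane's low end, 176 mm from the swivel axis. The stop's top edge is 106 mm above the bench, its outer face about 12 mm from the knob's surface. Axes as lane_stop
- carton_center (a point): centre of the closed yellow carton with a black band: 90 mm along its x (travel), 110 mm along its y, 55 mm high, 0.25 to 0.5 kg, slides on the ledge; it starts flat on the ledge with its x roughly along the feeder's x
- valve_a_center (a point): centre of a standing glass valve, 32 mm diameter, 74 mm high, on the bench beside the ledge
- valve_b_center (a point): centre of another standing glass valve of the same size, on the bench beside the ledge on the other side
- small_box_center (a point): centre of the small blue box with a white band, 45 x 45 mm, 80 mm high, standing on the bench
- carton: the yellow carton itself; origin in the middle of its underside, axes as carton_center
Not all that is in view belongs to the job. Leave any orange look-alike of the part that bears valve_a_center alone. Of the things that look like the carton, the smaller one is meant.

How it is judged (in metres and radians):
On the way, in this order (a step that is already met when the one before it is completed fails the run):
1. the lane is clicked in line with the ledge (within 0.045 rad, turning slower than 0.1 rad/s) while the carton is still on the ledge (value of joint lane between -0.045 and 0.045 rad and velocity of joint lane between -0.1 and 0.1 rad/s and x of carton_center in the frame of feeder below -0.19 m and z of carton_center in the frame of feeder above 0.135 m), for 0.3 s.
2. the carton lies on the rollers against the stop (x of carton_center in the frame of lane_stop between -0.049 and -0.03 m and y of carton_center in the frame of lane_stop between -0.014 and 0.014 m and z of carton_center in the frame of lane_stop between 0.024 and 0.042 m and angle between carton_center's own z axis and vertical below 0.22 rad), for 0.2 s.
At the end, for the whole second after the job is handed in: The lane is clicked in line with the ledge (0 within 0.045 rad); the carton lies flat on the rollers between the rails, at rest, its leading face within 8 mm of the stop; both valves and the small box stand upright (all of step 2 and value of joint lane between -0.045 and 0.045 rad and linear speed of carton below 0.02 m/s and angular speed of carton below 0.1 rad/s and angle between each of valve_a_center, valve_b_center, small_box_center's own z axis and vertical below 0.2 rad); the robot touches nothing.
It fails at once if the robot pushes the carton (over 0.5 N) after its centre has passed the swivel axis, instead of letting it roll (x of carton_center in the frame of feeder above 0 m and contact force between any of the arm, the fingers and carton above 0.5 N).
It fails at once if the carton is lifted more than 30 mm, tipped over by more than 0.6 rad or falls off (z of carton_center in the frame of feeder above 0.176 m or angle between carton_center's own z axis and vertical above 0.6 rad or height (world z) of carton_center below 0.07 m).
It fails at once if glass valve A is moved more than 30 mm or tipped (distance of valve_a_center from where it was at the start of the episode above 0.03 m or angle between valve_a_center's own z axis and vertical above 0.5 rad).
It fails at once if glass valve B is moved more than 30 mm or tipped (distance of valve_b_center from where it was at the start of the episode above 0.03 m or angle between valve_b_center's own z axis and vertical above 0.5 rad).
It fails at once if the small blue box is moved more than 30 mm or tipped (distance of small_box_center from where it was at the start of the episode above 0.03 m or angle between small_box_center's own z axis and vertical above 0.5 rad).
It also fails if it takes over 56 s, if anything falls off the work surface, if the arm or the gripper's body presses on something with over 40 N, if the wrist force passes 120 N, or if a joint passes its speed limit or range.

## Working session

There is one attempt and no reset: what is moved stays moved. The work goes in short steps, Python scripts to look and compute and a shell command to move; the robot and the scene stay as the last step left them, time stands still between calls to the robot, and variables do not carry over. Pictures are saved under pics/ and viewed, and the job is handed in when it is done.

```bash
ls; mkdir -p pics; cat > h.py <<'E'
from cell import *
import numpy as np, cv2
def snap(n,tag):
    im,d=get_image(n); cv2.imwrite(f'pics/{tag}.png',im); np.savez(f'pics/{tag}.npz',im=im,d=d,**{k:np.array(v) for k,v in camera_params(n).items() if k in('fx','fy','cx','cy','world_from_camera')})
def load(tag): return np.load(f'pics/{tag}.npz')
def pt(z,u,v,d=None):
    d=z['d'][int(round(v)),int(round(u))] if d is None else d
    p=np.array([(u-z['cx'])/z['fx']*d,-(v-z['cy'])/z['fy']*d,-d,1]); return (z['world_from_camera']@p)[:3]
def ptz(z,u,v,h):
    T=z['world_from_camera'];r=T[:3,:3]@np.array([(u-z['cx'])/z['fx'],-(v-z['cy'])/z['fy'],-1]);o=T[:3,3]
    return o+r*(h-o[2])/r[2]
def crop(tag,x0,y0,x1,y1,s):
    im=load(tag)['im'][y0:y1,x0:x1]; cv2.imwrite(f'pics/{tag}_c{x0}_{y0}.png',cv2.resize(im,None,fx=s,fy=s,interpolation=cv2.INTER_CUBIC))
E
python3 - <<'E'
from h import *
for n in('scene','top'): snap(n,n+'0'); print({k:v for k,v in camera_params(n).items()})
print(sense())
E
```

```text
pics
{'fx': 452.66978197766844, 'fy': 452.66978197766844, 'cx': 256.78138528226486, 'cy': 195.5416024972996, 'world_from_camera': array([[-0.812923  , -0.41176894,  0.41182829,  1.03546169],
       [ 0.58205704, -0.55124779,  0.59777544,  0.6922251 ],
       [-0.01912592,  0.72565296,  0.68779501,  0.89652096],
       [ 0.        ,  0.        ,  0.        ,  1.        ]])}
{'fx': 434.6623572829024, 'fy': 434.6623572829024, 'cx': 255.99368931400465, 'cy': 193.23191027951583, 'world_from_camera': array([[ 0.00488918,  0.98955783, -0.14405348,  0.3617204 ],
       [-0.99997699,  0.00416078, -0.00535728, -0.01277533],
       [-0.00470197,  0.14407636,  0.9895554 ,  1.39898954],
       [ 0.        ,  0.        ,  0.        ,  1.        ]])}
{'time': 0.1, 'q': array([ 5.64651387e+01,  1.18819541e+01,  8.83950967e+01, -1.66321157e-03,
        7.98417262e+01, -8.62422473e+00]), 'joint_velocities': array([-0.02057507, -0.08148053, -0.20942241, -0.17989354, -0.02207934,
       -0.05031864]), 'joint_efforts': array([-5.89735864e-04, -3.71868932e+01, -2.82292557e+01,  7.01101148e-02,
        3.11584049e-02, -6.39773998e-05]), 'tcp_pos': array([0.24181771, 0.52088034, 0.20439384]), 'ee_rot': array([-1.79983807e+02,  1.17679495e-01,  6.50896751e+01]), 'ft_force': array([-0.11503808,  0.18303786, -0.9681223 ]), 'moment': array([-0.0302855 , -0.00776517,  0.01163465]), 'finger_gap': 0.09446106178412825}
```

View pics/scene0.png

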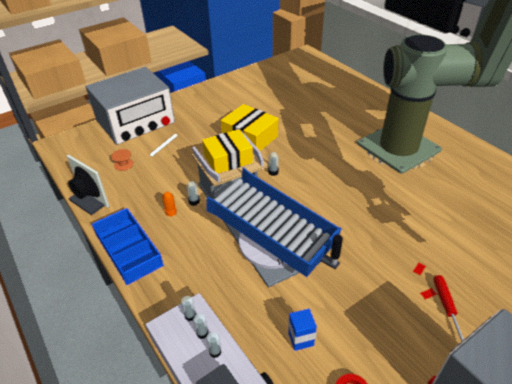

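View pics/top0.png

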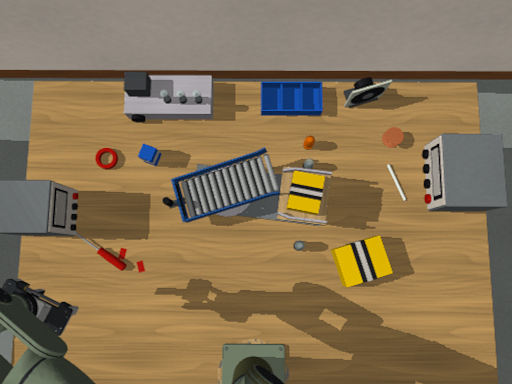

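Top view: yellow carton on the ledge at (307,191); the larger yellow one at (362,261) stands on the bench, so it is not meant. Glass valves are at (309,163) and (299,245), the orange look-alike at (309,142), the small blue box at (149,154), and the handle at (168,202). I'll enlarge to confirm.

```bash
python3 - <<'E'
from h import *
crop('top0',130,130,350,270,3.6); crop('scene0',170,90,370,300,2.8)
z=load('top0')
for n,u,v in [('carton',297,179),('valveA?',309,163),('valveB?',299,245),('orange',309,142),('box',149,154),('knob',168,202),('big',350,262)]: print(n,pt(z,u,v).round(3))
E
```

```text
carton [ 0.582 -0.124  0.17 ]
valveA? [ 0.65  -0.17   0.076]
valveB? [ 0.397 -0.136  0.075]
orange [ 0.719 -0.172  0.067]
box [0.676 0.328 0.079]
knob [0.517 0.249 0.149]
big [ 0.347 -0.29   0.07 ]
```

View pics/top0_c130_130.png

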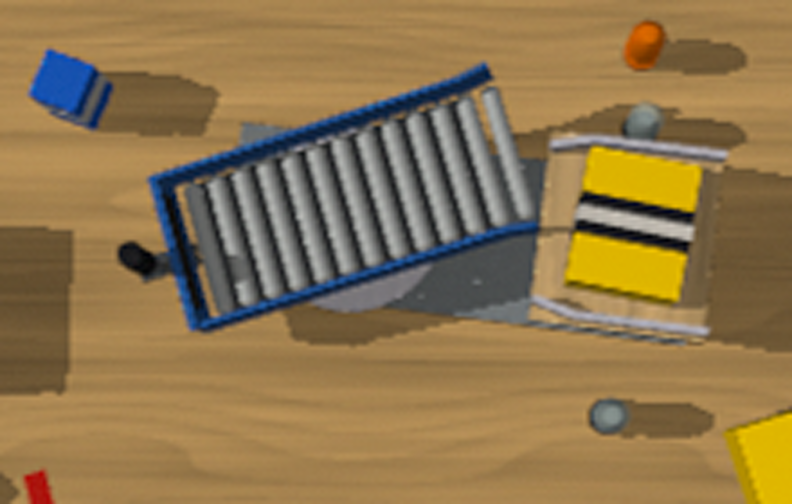

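View pics/scene0_c170_90.png

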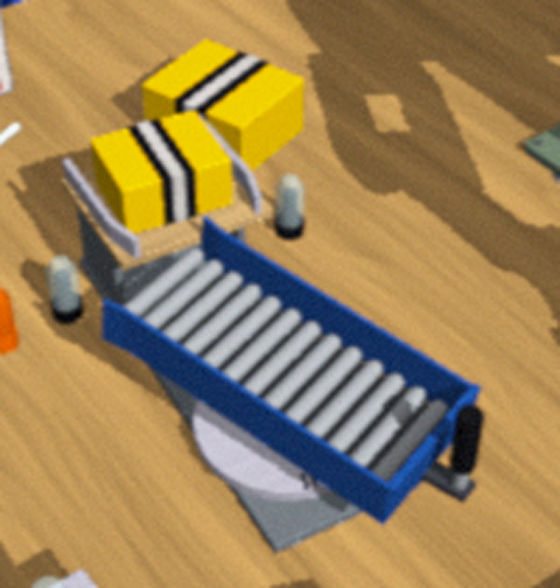

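```bash
cat >> h.py <<'E'
def cloud(z):
    v,u=np.mgrid[0:384,0:512]; d=z['d']; P=np.stack([(u-z['cx'])/z['fx']*d,-(v-z['cy'])/z['fy']*d,-d,np.ones_like(d)],-1)
    return (P@z['world_from_camera'].T)[...,:3]
E
python3 - <<'E'
from h import *
z=load('top0'); im=z['im'].astype(int)
P=cloud(z)
c=lambda x,y:(130+x/3.6,130+y/3.6)
print('guides by pixel, z=.1404')
for n,x,y,h in [('upF',553,146,.1404),('upB',725,156,.1404),('loF',535,300,.1404),('loK',575,315,.1404),('loB',708,331,.1404),
  ('carFU',588,150,.1734),('carBU',702,163,.1734),('carFL',566,285,.1734),('carBL',680,301,.1734),
  ('plateUL',243,125,0.01),('knob',131,252,.15),('railUfar',488,70,.142),('railLfar',533,228,.142),('railUnear',155,182,.104),('railLnear',200,326,.104)]:
    u,v=c(x,y); print(n,ptz(z,u,v,h).round(4),pt(z,u,v).round(3))
# rollers and yellow
hsv=cv2.cvtColor(z['im'],cv2.COLOR_BGR2HSV)
yel=(abs(hsv[...,0].astype(int)-26)<6)&(hsv[...,1]>180)
m=yel&(P[...,2]>.16)&(P[...,2]<.19)
m=cv2.morphologyEx(m.astype(np.uint8),cv2.MORPH_CLOSE,np.ones((9,9)))
m=(m>0)&(P[...,2]>.165)&(P[...,2]<.185)
q=P[m]; r=cv2.minAreaRect(q[:,:2].astype(np.float32)*1000); print('carton',r,np.median(q[:,2]))
blue=(abs(hsv[...,0].astype(int)-110)<12)&(hsv[...,1]>150)
v,u=np.mgrid[0:384,0:512]
m=blue&(u>165)&(u<285)&(v>145)&(v<225)
q=P[m]; r=cv2.minAreaRect(q[:,:2].astype(np.float32)*1000); print('lane',r)
E
```

```text
guides by pixel, z=.1404
upF [ 0.6128 -0.087   0.1404] [ 0.615 -0.088  0.127]
upB [ 0.6051 -0.2276  0.1404] [ 0.605 -0.227  0.142]
loF [ 0.4862 -0.072   0.1404] [ 0.487 -0.072  0.137]
loK [ 0.4742 -0.1042  0.1404] [ 0.474 -0.104  0.144]
loB [ 0.4618 -0.211   0.1404] [ 0.473 -0.233 -0.002]
carFU [ 0.6031 -0.113   0.1734] [ 0.605 -0.114  0.165]
carBU [ 0.5929 -0.2036  0.1734] [ 0.604 -0.212  0.116]
carFL [ 0.4949 -0.0948  0.1734] [ 0.499 -0.097  0.137]
carBL [ 0.4826 -0.1843  0.1734] [ 0.488 -0.193  0.115]
plateUL [0.6571 0.186  0.01  ] [0.656 0.185 0.016]
knob [0.5226 0.2537 0.15  ] [0.522 0.253 0.152]
railUfar [ 0.676  -0.0337  0.142 ] [ 0.711 -0.036  0.003]
railLfar [ 0.5447 -0.0704  0.142 ] [ 0.546 -0.071  0.133]
railUnear [0.5879 0.2454 0.104 ] [0.588 0.246 0.103]
railLnear [0.4669 0.2041 0.104 ] [0.468 0.207 0.089]
carton ((545.4833374023438, -147.21566772460938), (90.16382598876953, 110.16729736328125), 78.95270538330078) 0.17259384175711845
lane ((490.8227233886719, 76.44950103759766), (299.63165283203125, 321.05975341796875), 17.32549476623535)
```

```bash
cat >> h.py <<'E'
from scipy.spatial.transform import Rotation as Ro
def to(p,yaw):
    s=sense(); R=Ro.from_euler('xyz',s['ee_rot'],degrees=True); G=Ro.from_euler('xyz',[180,0,yaw],degrees=True)
    print('dp',(R.inv().apply(np.array(p)-s['tcp_pos'])*1000).round(1),'rot',np.degrees((R.inv()*G).as_rotvec()).round(2),'at',s['tcp_pos'].round(4),s['ee_rot'].round(1))
E
python3 - <<'E'
from h import *
to([.516,.26,.22],17.4)
E
```

```text
dp [-121.2  358.6  -15.5] rot [3.000e-02 1.200e-01 4.769e+01] at [0.2418 0.5209 0.2044] [-1.80e+02  1.00e-01  6.51e+01]
```

```bash
python3 -m crank '[{"grip":100,"dp":[-16,47,-15],"delta_rot":[0,0,8]},{"grip":100,"dp":[-32,94,-15],"delta_rot":[0,0,16]},{"grip":100,"dp":[-48,141,-15],"delta_rot":[0,0,24]},{"grip":100,"dp":[-64,188,-15],"delta_rot":[0,0,32]},{"grip":100,"dp":[-80,235,-15],"delta_rot":[0,0,40]}]'
python3 - <<'E'
from h import *
to([.516,.26,.22],17.4)
E
```

```text
time: 0.6
tcp_pos: [0.4222, 0.3486, 0.2201]
ee_rot: [-180.0, 0.0, 24.8]
ft_force: [0.3, 0.3, -0.1]
finger_gap: 0.0936
dp [4.810e+01 1.198e+02 1.000e-01] rot [0.   0.03 7.38] at [0.4222 0.3486 0.2201] [-180.     0.    24.8]
```

```bash
python3 -m crank '[{"grip":100,"dp":[16,40,0],"delta_rot":[0,0,3]},{"grip":100,"dp":[32,80,0],"delta_rot":[0,0,7.7]},{"grip":100,"dp":[48,120,0],"delta_rot":[0,0,7.7]},{"grip":100,"dp":[48,120,0],"delta_rot":[0,0,7.7]}]'
python3 - <<'E'
from h import *
to([.516,.26,.22],17.4)
snap('wrist','w1'); snap('scene','s1')
im=load('w1')['im']; cv2.imwrite('pics/w1b.png',cv2.resize(im,None,fx=1.5,fy=1.5))
E
```

```text
time: 1.0
tcp_pos: [0.5189, 0.2579, 0.2197]
ee_rot: [179.9, 0.0, 17.0]
ft_force: [-0.1, 0.4, -0.5]
finger_gap: 0.0941
dp [-2.1 -2.9 -0.3] rot [ 0.11  0.   -0.37] at [0.5189 0.2579 0.2197] [179.9   0.   17. ]
```

View pics/w1b.png

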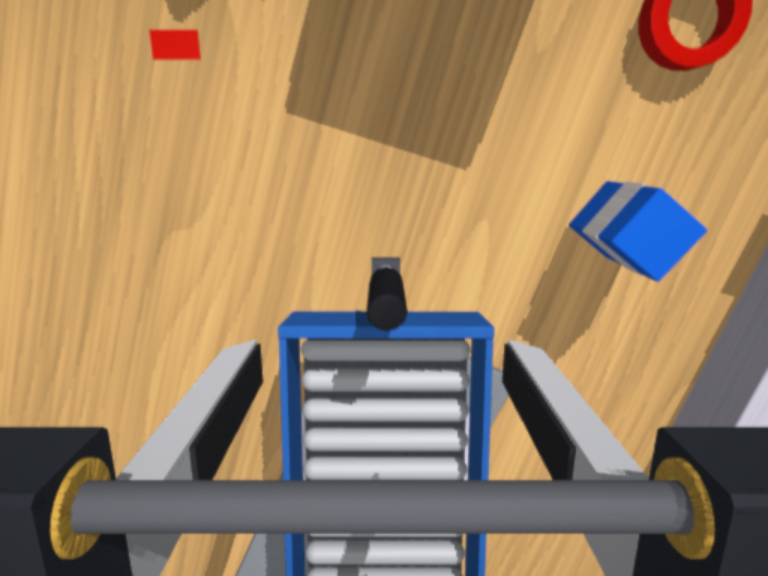

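The lane stands straight in the wrist view (rails vertical), so it is about square to the tool. The knob top is at (386,312) in the 1.5x picture, between the fingers.

```bash
python3 - <<'E'
from h import *
z=load('w1')
p=ptz(z,386/1.5,312/1.5,.15);print('knob',p,pt(z,386/1.5,312/1.5))
a=[ptz(z,x/1.5,325/1.5,.1045) for x in(281,492)];print('rails near',a)
l1=pt(z,302/1.5,351/1.5),pt(z,470/1.5,351/1.5);print(l1)
d=np.array(a[1])-a[0];print(np.degrees(np.arctan2(d[1],d[0])))
for dx in(0,): to([p[0],p[1],.11],17.4)
E
```

```text
knob [0.52058415 0.25862131 0.15      ] [0.52046647 0.25897674 0.15114281]
rails near [array([0.46469811, 0.21677927, 0.1045    ]), array([0.59148208, 0.25591146, 0.1045    ])]
(array([0.48049923, 0.19070572, 0.07569981]), array([0.59312532, 0.22525016, 0.07516658]))
17.1529727066203
dp [  4.1   3.9 109.7] rot [-0.03  0.1  -0.14] at [0.5157 0.2611 0.2197] [-1.80e+02  1.00e-01  1.73e+01]
```

```bash
python3 -m crank '[{"grip":100,"dp":[4,3,40],"delta_rot":[0,0,0]},{"grip":100,"dp":[4,3,80],"delta_rot":[0,0,0]},{"grip":100,"dp":[4,3,107],"delta_rot":[0,0,0]},{"grip":10,"dp":[4,3,107],"delta_rot":[0,0,0]},{"grip":10,"dp":[4,3,107],"delta_rot":[0,0,0]}]' 15
python3 -m crank '[{"grip":10,"dp":[0,0,0],"delta_rot":[0,0,0]},{"grip":10,"dp":[0,0,0],"delta_rot":[0,0,0]},{"grip":10,"dp":[0,0,0],"delta_rot":[0,0,0]}]' 15
python3 - <<'E'
from h import *
c=np.array([.572,.0895])
s=sense();p=s['tcp_pos'];v=p[:2]-c;R=np.hypot(*v);h=np.degrees(np.arctan2(v[1],v[0]));print(R,h)
for k in (4,8,12,16,20,24,26):
    a=np.radians(h-k); to([c[0]+R*np.cos(a),c[1]+R*np.sin(a),.113],s['ee_rot'][2]-k)
E
```

```text
time: 1.6
tcp_pos: [0.5194, 0.2613, 0.1135]
ee_rot: [-180.0, 0.1, 17.5]
ft_force: [-0.2, -0.7, 0.5]
finger_gap: 0.0817
time: 1.9
tcp_pos: [0.5216, 0.2608, 0.1153]
ee_rot: [-180.0, -0.2, 17.4]
ft_force: [-0.5, 0.2, 0.3]
finger_gap: 0.057
0.17855576320314673 106.41158910445098
dp [12.4  0.6  2.4] rot [-0.01 -0.19  4.  ] at [0.5216 0.2608 0.1153] [-180.    -0.2   17.4]
dp [24.8  2.2  2.4] rot [-0.02 -0.19  8.  ] at [0.5216 0.2608 0.1153] [-180.    -0.2   17.4]
dp [37.   4.5  2.4] rot [-0.03 -0.19 12.  ] at [0.5216 0.2608 0.1153] [-180.    -0.2   17.4]
dp [49.1  7.8  2.5] rot [-0.03 -0.19 16.  ] at [0.5216 0.2608 0.1153] [-180.    -0.2   17.4]
dp [60.9 11.8  2.5] rot [-0.04 -0.19 20.  ] at [0.5216 0.2608 0.1153] [-180.    -0.2   17.4]
dp [72.3 16.7  2.6] rot [-0.05 -0.19 24.  ] at [0.5216 0.2608 0.1153] [-180.    -0.2   17.4]
dp [77.9 19.4  2.6] rot [-0.05 -0.19 26.  ] at [0.5216 0.2608 0.1153] [-180.    -0.2   17.4]
```

Still closing (gap 57 mm); keep closing.

```bash
python3 -m crank '[{"grip":10,"dp":[0,0,0],"delta_rot":[0,0,0]},{"grip":10,"dp":[0,0,0],"delta_rot":[0,0,0]},{"grip":10,"dp":[0,0,0],"delta_rot":[0,0,0]},{"grip":10,"dp":[0,0,0],"delta_rot":[0,0,0]},{"grip":10,"dp":[0,0,0],"delta_rot":[0,0,0]}]' 15
```

```text
time: 2.4
tcp_pos: [0.5205, 0.2602, 0.1134]
ee_rot: [180.0, 0.0, 17.4]
ft_force: [-0.5, 0.3, -0.1]
finger_gap: 0.022
```

```bash
python3 -m crank '[{"grip":10,"dp":[7.5,0.2,0],"delta_rot":[0,0,2.4]},{"grip":10,"dp":[15,0.8,0],"delta_rot":[0,0,4.8]},{"grip":10,"dp":[22.5,1.8,0],"delta_rot":[0,0,7.2]},{"grip":10,"dp":[30,3,0],"delta_rot":[0,0,9.6]},{"grip":10,"dp":[37,4.5,0],"delta_rot":[0,0,12]}]' 15
python3 -m crank '[{"grip":10,"dp":[7.5,0.2,0],"delta_rot":[0,0,2.4]},{"grip":10,"dp":[15,0.8,0],"delta_rot":[0,0,4.8]},{"grip":10,"dp":[22.5,1.8,0],"delta_rot":[0,0,7.2]},{"grip":10,"dp":[30,3,0],"delta_rot":[0,0,9.6]},{"grip":10,"dp":[37,4.5,0],"delta_rot":[0,0,12]}]' 15
python3 - <<'E'
from h import *
snap('top','t2'); crop('t2',130,130,350,270,3.6)
E
```

```text
time: 2.9
tcp_pos: [0.5578, 0.2675, 0.1134]
ee_rot: [-180.0, -0.1, 5.3]
ft_force: [-0.5, 1.7, 0.5]
finger_gap: 0.0213
time: 3.4
tcp_pos: [0.5952, 0.2669, 0.1135]
ee_rot: [-179.9, -0.1, -6.7]
ft_force: [1.2, 2.0, -1.3]
finger_gap: 0.0219
```

View pics/t2_c130_130.png

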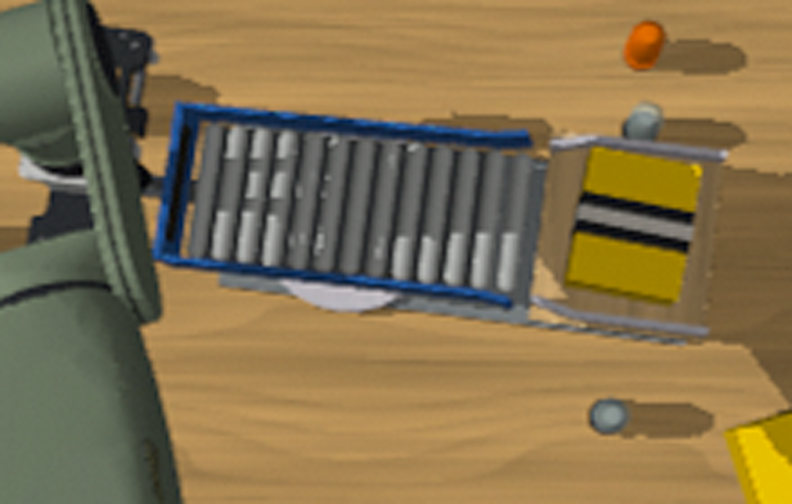

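The lane now looks in line with the ledge: rails end at (530,140)/(510,300) and the guides start at (553,146)/(535,300). Next I release, rise and check.

```bash
python3 -m crank '[{"grip":60,"dp":[0,0,0],"delta_rot":[0,0,0]},{"grip":60,"dp":[0,0,0],"delta_rot":[0,0,0]},{"grip":60,"dp":[0,0,0],"delta_rot":[0,0,0]},{"grip":60,"dp":[0,0,-20],"delta_rot":[0,0,0]},{"grip":60,"dp":[0,0,-65],"delta_rot":[0,0,0]}]'
python3 -m crank '[{"grip":60,"dp":[0,0,-40],"delta_rot":[0,0,0]},{"grip":60,"dp":[0,10,-60],"delta_rot":[0,0,0]},{"grip":60,"dp":[0,55,-60],"delta_rot":[0,0,0]},{"grip":60,"dp":[0,100,-60],"delta_rot":[0,0,0]},{"grip":60,"dp":[0,100,-60],"delta_rot":[0,0,0]}]'
python3 - <<'E'
from h import *
snap('wrist','w3')
im=load('w3')['im']; cv2.imwrite('pics/w3b.png',cv2.resize(im,None,fx=1.5,fy=1.5))
snap('top','t3'); crop('t3',130,130,350,270,3.6)
E
```

```text
time: 3.95
tcp_pos: [0.5902, 0.2646, 0.1735]
ee_rot: [179.7, 0.6, -6.6]
ft_force: [1.0, 0.8, -0.1]
finger_gap: 0.0559
time: 4.45
tcp_pos: [0.5822, 0.1621, 0.2389]
ee_rot: [179.9, -0.0, -6.9]
ft_force: [0.1, 0.1, -0.8]
finger_gap: 0.0563
```

View pics/w3b.png

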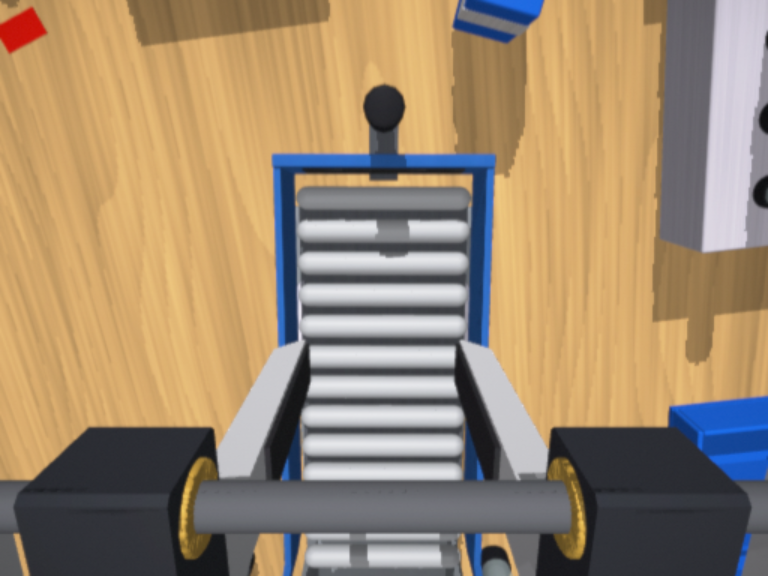

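View pics/t3_c130_130.png

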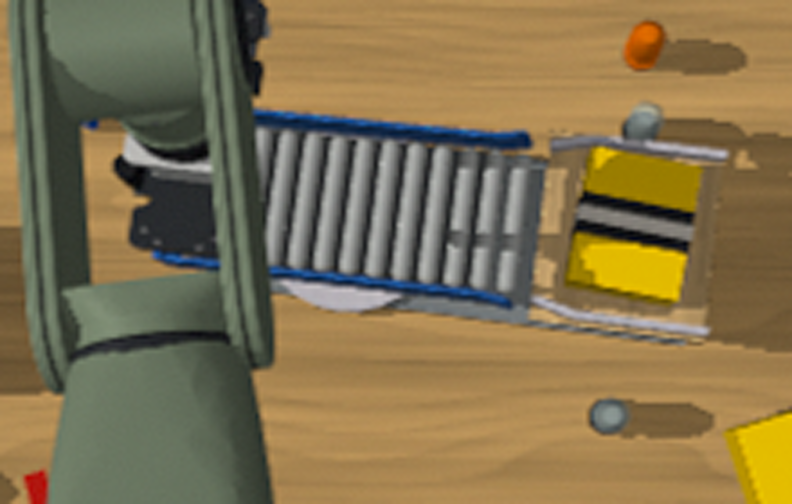

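```bash
python3 - <<'E'
from h import *
z=load('w3');A=lambda d:np.degrees(np.arctan2(d[1],d[0]))
k=ptz(z,384/1.5,104/1.5,.15);print('knob',k)
a=[ptz(z,x/1.5,y/1.5,.1045) for x,y in((273,158),(495,158))];print(a,A(a[1]-a[0]))
l=[pt(z,303/1.5,199/1.5),pt(z,466/1.5,199/1.5)];print(A(l[1]-l[0]))
z=load('t3');c=lambda x,y:(130+x/3.6,130+y/3.6)
far=[ptz(z,*c(528,140),.142),ptz(z,*c(510,302),.142)];m=sum(far)/2;print('far',far,m,A(far[0]-far[1])-90)
print('lane heading knob-far',A(k-m), 'stopmid-far',A(sum(a)/2-m))
# ledge again
g=[ptz(z,*c(x,y),.1404) for x,y in((553,146),(727,155),(535,300),(708,331),(575,315))]
print('guide axis', A((g[0]+g[2]-g[1]-g[3])), 'lower',A(g[4]-g[3]),'back cross',A(g[1]-g[3])+90)
E
```

```text
knob [0.59654788 0.26643966 0.15      ]
[array([0.52619748, 0.24755844, 0.1045    ]), array([0.66076204, 0.23141357, 0.1045    ])] -6.841562299808053
-6.865695315067202
far [array([ 0.61742512, -0.06651354,  0.142     ]), array([ 0.48432236, -0.05174668,  0.142     ])] [ 0.55087374 -0.05913011  0.142     ] -96.33069405550141
lane heading knob-far 82.01410202735501 stopmid-far 81.87994369909656
guide axis 83.64036827080285 lower 83.36884633769454 back cross 82.80623318475409
```

```bash
python3 - <<'E'
from h import *
to([.533,-.245,.24],-6.8); to([.533,-.245,.132],-6.8)
E
```

```text
dp [ -1.2 413.9  -1.6] rot [-0.03  0.01  0.08] at [0.5826 0.166  0.2387] [-180.     0.    -6.7]
dp [ -1.2 414.  106.4] rot [-0.03  0.01  0.08] at [0.5826 0.166  0.2387] [-180.     0.    -6.7]
```

```bash
python3 -m crank '[{"grip":60,"dp":[0,48,0],"delta_rot":[0,0,0]},{"grip":60,"dp":[0,96,0],"delta_rot":[0,0,0]},{"grip":60,"dp":[0,144,0],"delta_rot":[0,0,0]},{"grip":60,"dp":[0,192,0],"delta_rot":[0,0,0]},{"grip":60,"dp":[0,240,0],"delta_rot":[0,0,0]}]'
python3 -m crank '[{"grip":60,"dp":[0,48,0],"delta_rot":[0,0,0]},{"grip":60,"dp":[0,96,0],"delta_rot":[0,0,0]},{"grip":60,"dp":[0,144,0],"delta_rot":[0,0,0]},{"grip":60,"dp":[0,175,0],"delta_rot":[0,0,0]},{"grip":60,"dp":[0,175,0],"delta_rot":[0,0,0]}]'
python3 - <<'E'
from h import *
to([.533,-.245,.132],-6.8)
snap('wrist','w4'); snap('scene','s4'); crop('s4',150,80,380,300,2.6)
im=load('w4')['im']; cv2.imwrite('pics/w4b.png',cv2.resize(im,None,fx=1.5,fy=1.5))
E
```

```text
time: 5.05
tcp_pos: [0.5553, -0.0719, 0.2384]
ee_rot: [-180.0, -0.0, -6.5]
ft_force: [0.7, -0.3, 0.2]
finger_gap: 0.0565
time: 5.55
tcp_pos: [0.5351, -0.2484, 0.238]
ee_rot: [180.0, 0.0, -6.8]
ft_force: [0.4, 0.2, -0.2]
finger_gap: 0.0564
dp [ -2.5  -3.2 106. ] rot [ 0.04  0.01 -0.01] at [ 0.5351 -0.2484  0.238 ] [180.    0.   -6.8]
```

View pics/w4b.png

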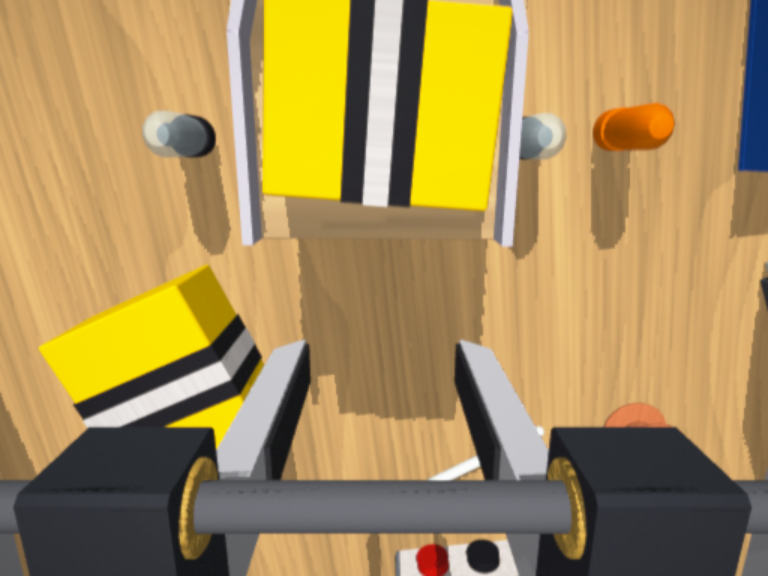

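View pics/s4_c150_80.png

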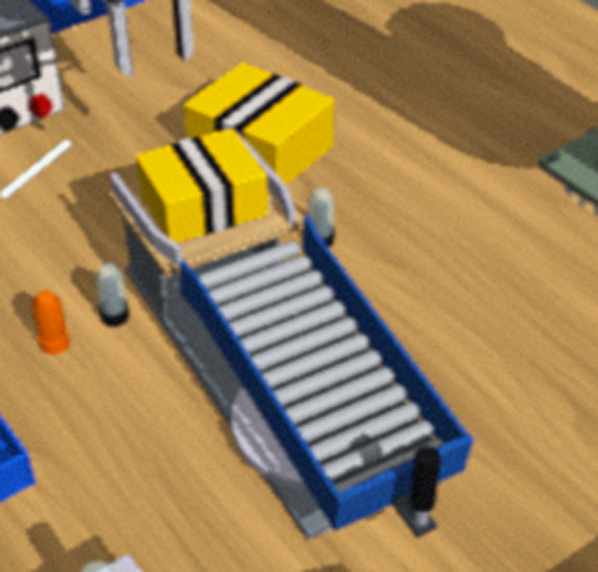

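```bash
python3 - <<'E'
from h import *
z=load('w4'); s=sense(); p=s['tcp_pos']; R=Ro.from_euler('xyz',s['ee_rot'],degrees=True)
for n,u,v,h in [('BL',264,193,.1734),('BR',486,209,.1734),('FRt',511,8,.1734),('gL',258,243,.1404),('gR',497,243,.1404),('gLf',243,2,.1404),('gRf',514,2,.1404),('ledgeback',300,237,.1184),('valL',160,130,.07),('valR',547,135,.07)]:
    w=ptz(z,u/1.5,v/1.5,h); print(n,w.round(4),(R.inv().apply(w-p)*1000).round(1))
E
```

```text
BL [ 0.4865 -0.1794  0.1734] [-56.2 -59.1  64.8]
BR [ 0.5929 -0.1997  0.1734] [ 51.8 -51.2  64.7]
FRt [ 0.6092 -0.1131  0.1734] [  58.  -139.1   64.8]
gL [ 0.4702 -0.2081  0.1404] [-69.1 -28.7  97.7]
gR [ 0.6042 -0.2239  0.1404] [ 65.9 -28.4  97.7]
gLf [ 0.4851 -0.0875  0.1404] [ -68.1 -150.2   97.9]
gRf [ 0.6193 -0.1034  0.1404] [  67.  -149.9   97.8]
ledgeback [ 0.4902 -0.2108  0.1184] [-48.9 -28.3 119.7]
valL [ 0.4002 -0.1359  0.07  ] [-147.   -92.3  168.2]
valR [ 0.6562 -0.1694  0.07  ] [111.2 -88.5 168.1]
```

```bash
python3 -m crank '[{"grip":80,"dp":[-1.5,0,40],"delta_rot":[0,0,0]},{"grip":80,"dp":[-1.5,0,80],"delta_rot":[0,0,0]},{"grip":80,"dp":[-1.5,0,107],"delta_rot":[0,0,0]},{"grip":80,"dp":[-1.5,-15,107],"delta_rot":[0,0,0]},{"grip":80,"dp":[-1.5,-30,107],"delta_rot":[0,0,0]}]'
python3 -m crank '[{"grip":80,"dp":[0,-6,0],"delta_rot":[0,0,0]},{"grip":80,"dp":[0,-12,0],"delta_rot":[0,0,0]},{"grip":80,"dp":[0,-18,0],"delta_rot":[0,0,0]},{"grip":80,"dp":[0,-24,0],"delta_rot":[0,0,0]},{"grip":80,"dp":[0,-30,0],"delta_rot":[0,0,0]}]'
python3 - <<'E'
from h import *
snap('scene','s5'); crop('s5',150,80,380,300,2.6)
E
```

```text
time: 6.15
tcp_pos: [0.5376, -0.2128, 0.1317]
ee_rot: [-179.9, 0.0, -6.5]
ft_force: [0.6, 0.7, 0.5]
finger_gap: 0.0751
time: 6.65
tcp_pos: [0.5419, -0.1881, 0.134]
ee_rot: [179.7, -0.2, -6.6]
ft_force: [-0.9, -6.0, 4.2]
finger_gap: 0.0752
```

View pics/s5_c150_80.png

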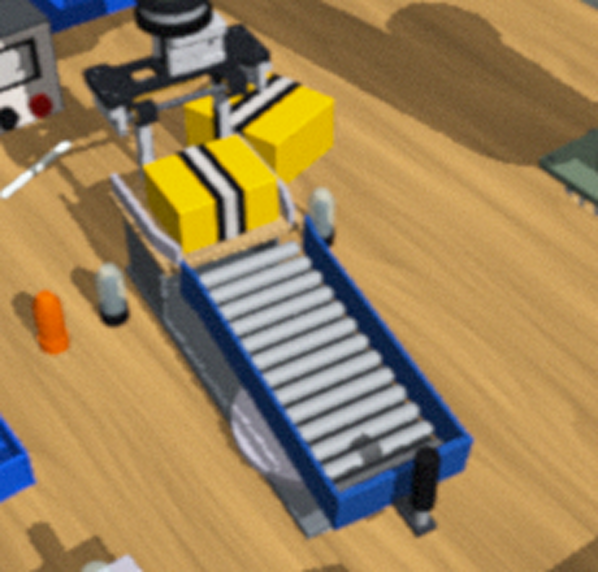

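```bash
python3 -m crank '[{"grip":80,"dp":[0,-6,0],"delta_rot":[0,0,0]},{"grip":80,"dp":[0,-12,0],"delta_rot":[0,0,0]},{"grip":80,"dp":[0,-18,0],"delta_rot":[0,0,0]},{"grip":80,"dp":[0,-24,0],"delta_rot":[0,0,0]},{"grip":80,"dp":[0,-30,0],"delta_rot":[0,0,0]}]'
python3 - <<'E'
from h import *
snap('top','t6'); crop('t6',200,140,340,240,5)
snap('scene','s6'); crop('s6',150,80,380,300,2.6)
E
```

```text
time: 7.2
tcp_pos: [0.5451, -0.1586, 0.1338]
ee_rot: [179.7, -0.2, -6.7]
ft_force: [-1.0, -7.0, 5.7]
finger_gap: 0.0752
```

View pics/t6_c200_140.png

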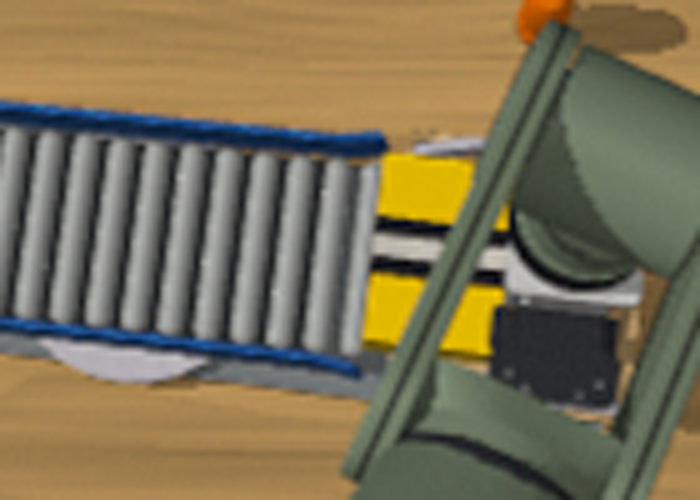

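View pics/s6_c150_80.png

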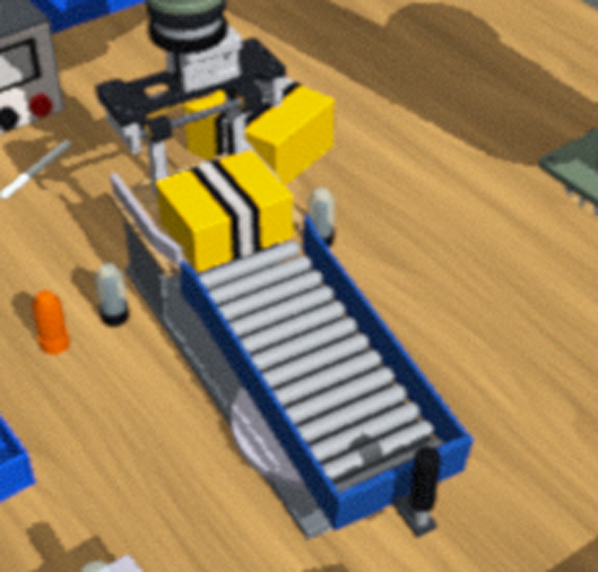

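The carton is squared (front edge at (365–380,160–350) in the top crop), at the ledge edge, and centred between the rails. I'll keep pushing.

```bash
python3 -m crank '[{"grip":80,"dp":[0,-6,0],"delta_rot":[0,0,0]},{"grip":80,"dp":[0,-12,0],"delta_rot":[0,0,0]},{"grip":80,"dp":[0,-18,0],"delta_rot":[0,0,0]},{"grip":80,"dp":[0,-24,0],"delta_rot":[0,0,0]},{"grip":80,"dp":[0,-30,0],"delta_rot":[0,0,0]}]'
python3 - <<'E'
from h import *
snap('top','t7'); crop('t7',200,140,340,240,5)
snap('scene','s7'); crop('s7',150,80,380,300,2.6)
E
```

```text
time: 7.8
tcp_pos: [0.5484, -0.1287, 0.1334]
ee_rot: [179.7, -0.2, -6.6]
ft_force: [-0.5, -7.8, 6.2]
finger_gap: 0.0756
```

View pics/s7_c150_80.png

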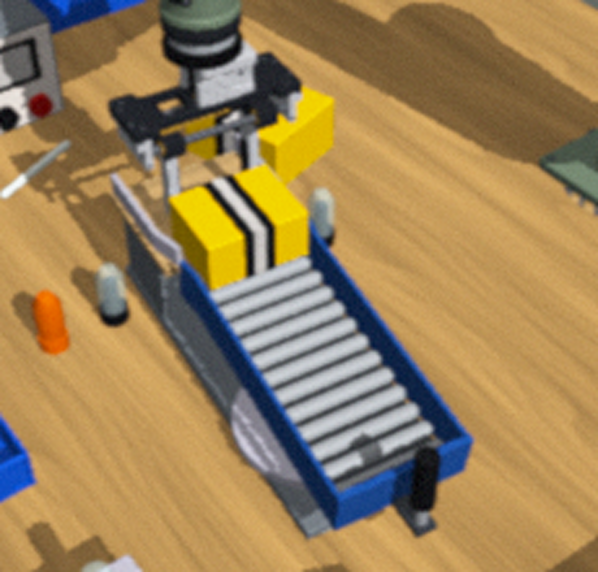

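View pics/t7_c200_140.png

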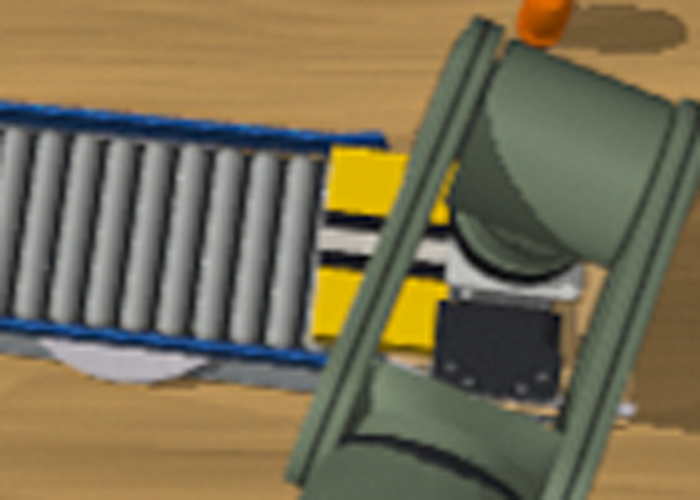

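```bash
python3 -m crank '[{"grip":80,"dp":[0,-6,0],"delta_rot":[0,0,0]},{"grip":80,"dp":[0,-12,0],"delta_rot":[0,0,0]},{"grip":80,"dp":[0,-18,0],"delta_rot":[0,0,0]},{"grip":80,"dp":[0,-24,0],"delta_rot":[0,0,0]},{"grip":80,"dp":[0,-28,0],"delta_rot":[0,0,0]}]'
python3 - <<'E'
from h import *
snap('scene','s8'); crop('s8',150,80,380,300,2.6)
E
```

```text
time: 8.4
tcp_pos: [0.5497, -0.097, 0.1305]
ee_rot: [-179.9, 0.1, -6.6]
ft_force: [0.2, -0.4, -0.0]
finger_gap: 0.0752
```

View pics/s8_c150_80.png

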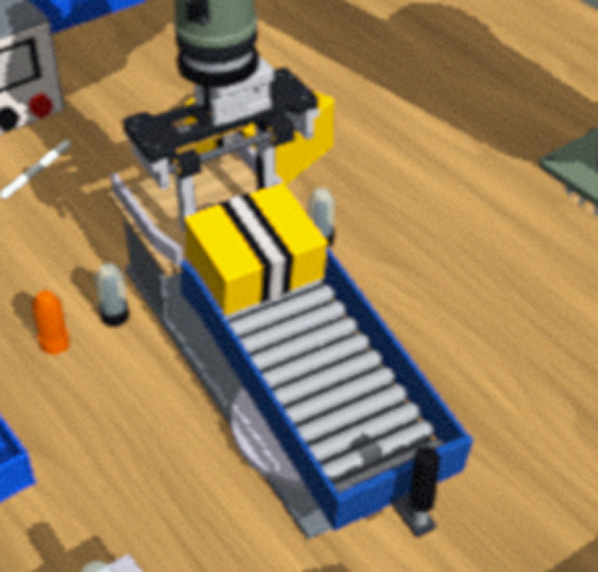

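Force has dropped to zero, so the carton should be rolling away. I'll hold and look.

```bash
python3 -m crank '[{"grip":80,"dp":[0,0,0],"delta_rot":[0,0,0]},{"grip":80,"dp":[0,0,0],"delta_rot":[0,0,0]},{"grip":80,"dp":[0,0,0],"delta_rot":[0,0,0]},{"grip":80,"dp":[0,0,0],"delta_rot":[0,0,0]},{"grip":80,"dp":[0,0,0],"delta_rot":[0,0,0]}]'
python3 - <<'E'
from h import *
snap('scene','s9'); crop('s9',150,80,380,300,2.6)
E
```

```text
time: 8.95
tcp_pos: [0.5506, -0.0985, 0.1314]
ee_rot: [-180.0, 0.0, -6.6]
ft_force: [-0.1, 0.1, 0.5]
finger_gap: 0.0752
```

View pics/s9_c150_80.png

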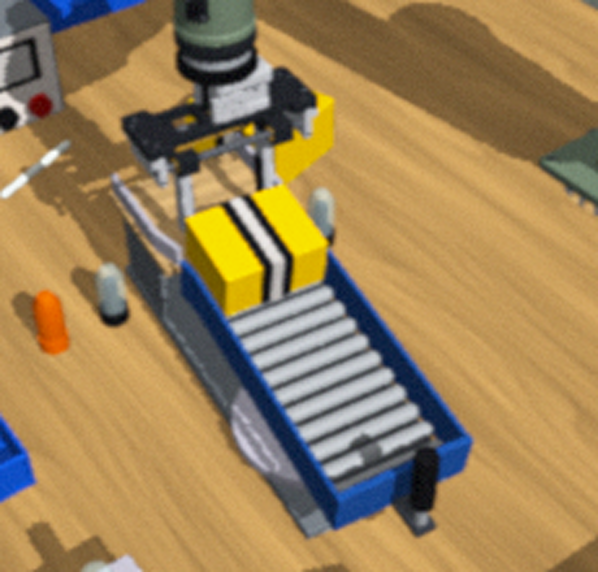

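```bash
python3 -m crank '[{"grip":80,"dp":[0,-4,0],"delta_rot":[0,0,0]},{"grip":80,"dp":[0,-8,0],"delta_rot":[0,0,0]},{"grip":80,"dp":[0,-12,0],"delta_rot":[0,0,0]},{"grip":80,"dp":[0,-16,0],"delta_rot":[0,0,0]},{"grip":80,"dp":[0,-20,0],"delta_rot":[0,0,0]}]'
python3 - <<'E'
from h import *
snap('scene','s10'); crop('s10',150,80,380,300,2.6)
E
```

```text
time: 9.5
tcp_pos: [0.5529, -0.0779, 0.1314]
ee_rot: [-180.0, 0.0, -6.6]
ft_force: [1.0, 0.4, -0.1]
finger_gap: 0.0752
```

View pics/s10_c150_80.png

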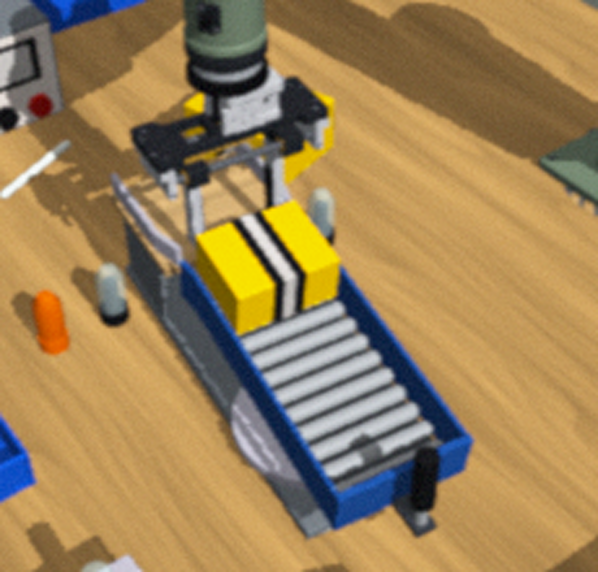

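```bash
python3 -m crank '[{"grip":80,"dp":[0,0,0],"delta_rot":[0,0,0]},{"grip":80,"dp":[0,0,0],"delta_rot":[0,0,0]},{"grip":80,"dp":[0,0,0],"delta_rot":[0,0,0]}]'
python3 - <<'E'
from h import *
snap('scene','s11'); crop('s11',150,80,380,300,2.6)
a,b=load('s10'),load('s11'); print(np.abs(a['im'].astype(int)-b['im'])[150:230,210:300].mean())
hsv=lambda z:cv2.cvtColor(z['im'],cv2.COLOR_BGR2HSV)
P=cloud(b);print(pt(b,150+325/2.6,80+260/2.6),pt(b,150+210/2.6,80+240/2.6),pt(b,150+245/2.6,80+292/2.6))
E
```

```text
time: 9.85
tcp_pos: [0.5529, -0.0786, 0.1315]
ee_rot: [180.0, -0.0, -6.6]
ft_force: [0.5, -0.6, -0.2]
finger_gap: 0.0755
28.968842592592594
[0.5267674  0.03426395 0.16051138] [ 0.57216245 -0.09885322  0.11751597] [0.61046493 0.02276029 0.15746165]
```

View pics/s11_c150_80.png

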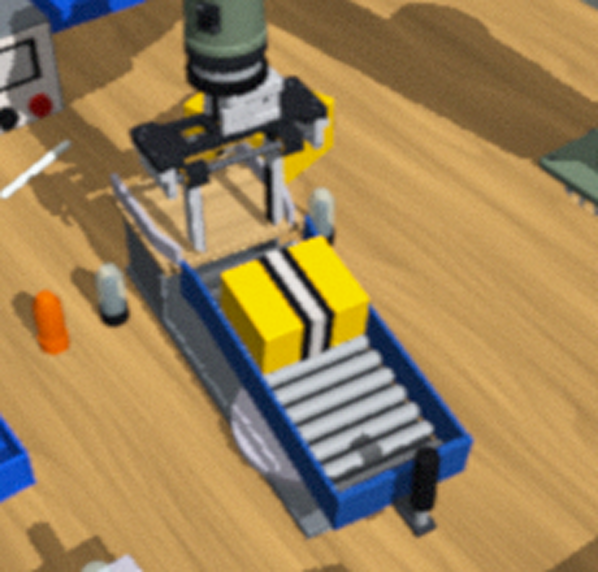

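It is rolling free now. I'll wait for it to settle, then back off and raise the tool.

```bash
python3 -m crank '[{"grip":80,"dp":[0,0,0],"delta_rot":[0,0,0]},{"grip":80,"dp":[0,0,-20],"delta_rot":[0,0,0]},{"grip":80,"dp":[0,10,-60],"delta_rot":[0,0,0]},{"grip":80,"dp":[0,40,-100],"delta_rot":[0,0,0]},{"grip":80,"dp":[0,70,-120],"delta_rot":[0,0,0]}]'
python3 -m crank '[{"grip":80,"dp":[0,40,0],"delta_rot":[0,0,0]},{"grip":80,"dp":[0,80,0],"delta_rot":[0,0,0]},{"grip":80,"dp":[0,100,0],"delta_rot":[0,0,0]},{"grip":80,"dp":[0,100,0],"delta_rot":[0,0,0]},{"grip":80,"dp":[0,100,0],"delta_rot":[0,0,0]}]'
python3 - <<'E'
from h import *
snap('scene','s12'); crop('s12',150,80,380,300,2.6)
snap('top','t12'); crop('t12',130,130,350,270,3.6)
E
```

```text
time: 10.4
tcp_pos: [0.5465, -0.1491, 0.2559]
ee_rot: [179.9, -0.4, -6.5]
ft_force: [1.0, -1.1, 0.0]
finger_gap: 0.075
time: 10.9
tcp_pos: [0.5332, -0.2472, 0.2512]
ee_rot: [-179.9, 0.0, -6.7]
ft_force: [0.6, 0.1, 0.4]
finger_gap: 0.075
```

View pics/s12_c150_80.png

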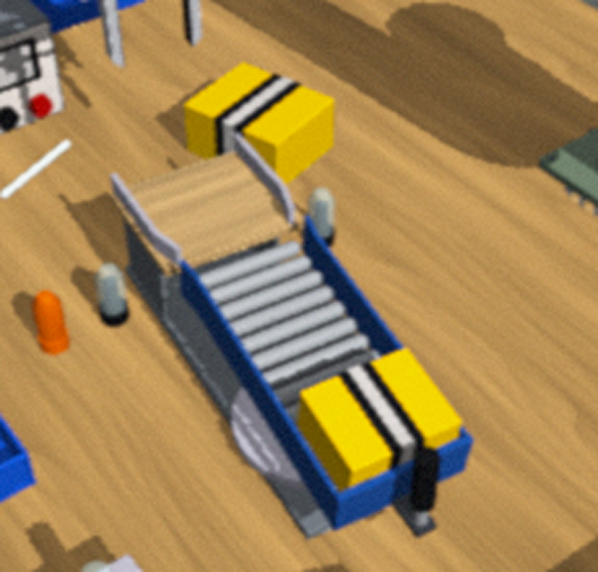

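View pics/t12_c130_130.png

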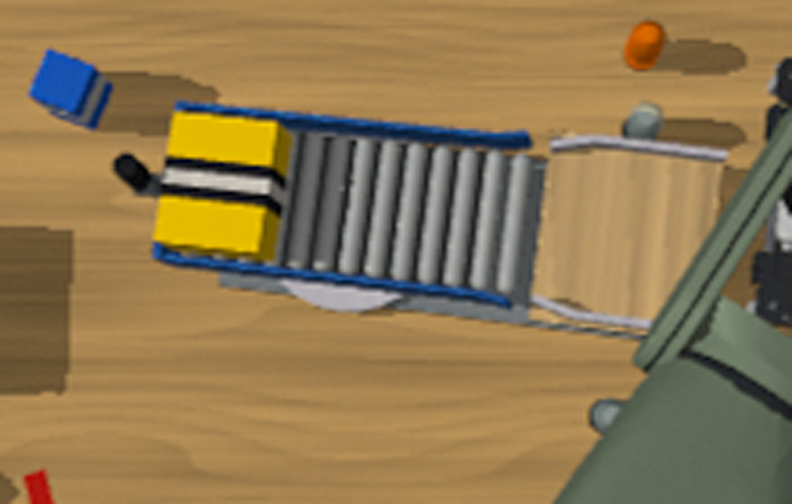

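```bash
python3 -m crank '[{"grip":80,"dp":[0,0,0],"delta_rot":[0,0,0]},{"grip":80,"dp":[0,0,0],"delta_rot":[0,0,0]},{"grip":80,"dp":[0,0,0],"delta_rot":[0,0,0]},{"grip":80,"dp":[0,0,0],"delta_rot":[0,0,0]},{"grip":80,"dp":[0,0,0],"delta_rot":[0,0,0]}]'
python3 - <<'E'
from h import *
snap('scene','s13');snap('top','t13'); crop('t13',150,140,250,215,8)
a,b=load('s12'),load('s13'); print('diff',np.abs(a['im'].astype(int)-b['im'])[180:290,230:340].mean())
for t in('t12','t13'):
    z=load(t);P=cloud(z);hsv=cv2.cvtColor(z['im'],cv2.COLOR_BGR2HSV)
    m=((abs(hsv[...,0].astype(int)-26)<6)&(hsv[...,1]>180)&(P[...,2]>.12)&(P[...,1]>.1)).astype(np.uint8)
    m=(cv2.morphologyEx(m,cv2.MORPH_CLOSE,np.ones((9,9)))>0)&(P[...,2]>.122)
    q=P[m];r=cv2.minAreaRect(q[:,:2].astype(np.float32)*1000);A=np.c_[q[:,:2],np.ones(len(q))];co=np.linalg.lstsq(A,q[:,2],rcond=None)[0]
    print(r,q[:,2].mean(),'tilt',np.degrees(np.arctan(np.hypot(*co[:2]))),co[:2]); 
    c=np.array(r[0])/1000
    for o in([.5687,.086],[.571,.088]):
        f=np.radians(83.2);d=c-o;print('feeder xy',d@[np.cos(f),np.sin(f)],d@[-np.sin(f),np.cos(f)])
E
```

```text
time: 11.5
tcp_pos: [0.5334, -0.2472, 0.2515]
ee_rot: [180.0, 0.0, -6.6]
ft_force: [-0.6, 0.1, 0.2]
finger_gap: 0.0753
diff 2.594793388429752
((518.336181640625, 95.66346740722656), (357.0419921875, 132.93185424804688), 55.119258880615234) 0.14074308796557777 tilt 50.83099499593037 [-0.57863228 -1.08253531]
feeder xy 0.003632213871269882 0.051153727376018275
feeder xy 0.0013739537279518575 0.053200740108050266
((518.4476928710938, 95.77030944824219), (357.3448791503906, 132.9925537109375), 55.119258880615234) 0.13929732763896174 tilt 42.920698366288015 [-0.43443762 -0.8222136 ]
feeder xy 0.0037515077050123435 0.05105565109203454
feeder xy 0.0014932475616943187 0.053102663824066546
```

View pics/t13_c150_140.png

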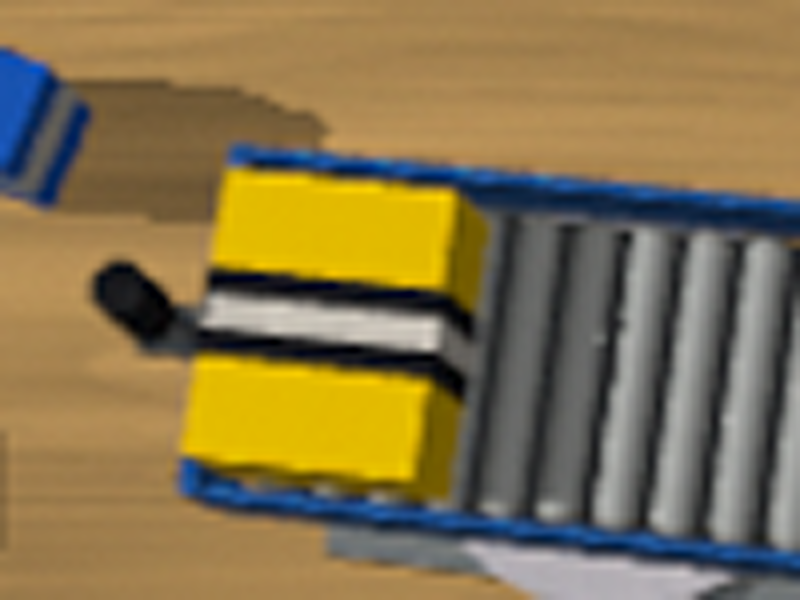

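```bash
python3 - <<'E'
from h import *
z=load('t13');c=lambda x,y:(150+x/8,140+y/8)
F=[ptz(z,*c(232,170),.130),ptz(z,*c(182,460),.130)];B=[ptz(z,*c(452,187),.142),ptz(z,*c(412,485),.142)]
print(F,B); print([pt(z,*c(x,y)) for x,y in((240,185),(200,445),(430,200),(395,470))])
f=np.radians(83.2)
m=(sum(F)+sum(B))/4; R=np.array([[np.cos(f),np.sin(f)],[-np.sin(f),np.cos(f)]])
for o in([.5687,.086],[.571,.088]): print(R@(m[:2]-o), R@((F[0]+F[1])[:2]/2-o))
zs=load('t13')
for n,(x,y) in {'railtop F':(237,150),'low':(185,490)}.items(): print(n,R@(ptz(z,*c(x,y),.1045)[:2]-np.array([.570,.087])))
for n,u,v in [('valveA',309,163),('box',149,154)]: print(n,pt(z,u,v).round(3))
E
```

```text
[array([0.64195042, 0.22437665, 0.13      ]), array([0.53270195, 0.23949932, 0.13      ])] [array([0.63320283, 0.14064722, 0.142     ]), array([0.52224486, 0.152877  , 0.142     ])]
[array([0.63599971, 0.22100446, 0.13115468]), array([0.53872841, 0.2336155 , 0.12700846]), array([0.62854224, 0.14882712, 0.14074072]), array([0.52779119, 0.15926851, 0.14157132])]
[ 0.10425997 -0.00149071] [ 0.1471168  -0.00121552]
[0.10200171 0.00055631] [0.14485854 0.00083149]
railtop F [ 0.14959277 -0.06813698]
low [0.14961891 0.06338573]
valveA [ 0.651 -0.171  0.069]
box [0.677 0.329 0.076]
```

```bash
python3 - <<'E'
from h import *
print(hand_in())
E
```

```text
the job is handed in; nothing more can be done
None
```

I turned the lane 24° (4 clicks) by its knob so it stands in line with the ledge. I then pushed the carton along the ledge with the two spread fingers until it rolled off on its own. The job is handed in at about 11.5 s; no verdict was reported.

**Last checks:**
- **Lane:** its heading measured about 82–83.5° against 83–83.6° for the ledge. That is well within one click (6°), so it is at 0. I judged this from the rails, stop and knob, and did not look for the orange pointer and red mark.
- **Carton:** its centre is about 38 mm before the stop face and within 2 mm of the middle, standing about 32 mm above roller-top height there. It lies on the 7.5° slope and did not move between the last two pictures, about 0.6 s apart.
- **Valves and small box:** both valves and the box are standing. Valve A and the box measured where they started. Valve B was partly hidden by the arm from above, and I checked it only by eye in the scene view.
- **Robot:** it was clear of everything at hand-in.

**What did not go as expected:**
- The carton stopped once with its centre just past the first roller, by my estimate. It needed about 20 mm more push, still far before the swivel axis.
- My automatic fit of the carton's final outline picked up other yellow and failed, so the final position comes from its corners read by eye.

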